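Turn the belt pulley once round under the dial gauge

ROBOT

A 6-joint arm with a two-finger parallel gripper is mounted at the origin on the work surface. World frame = base frame: x ahead of the robot, y to its left, z up, the work surface at z = 0. Lengths are in m, angles in rad, forces in N, time in s.
With the tool pointing down it reaches from about 0.425 to 0.95 m from the base axis. Payload 3.5 kg.
Tool frame: the origin (TCP) lies between the finger pads; the fingertips stand 19 mm ahead of it and the grasp point (between the pads) is the TCP (ctrl.nose_length is the distance from the TCP to the fingertips, in m); z points along the fingers, y is the line along which they close (so a half turn about z gives the same grasp; the last joint's range is limited). The gripper opens to 85 mm and grips with 20 to 120 N. Pads are 22 mm wide; open, the fingers measure 114 mm over their backs; the gripper's body (76 mm by 85 mm) begins 54 mm behind the grasp point. The pads swing forward as they close: fully open they stand 13 mm farther back than shut.
Start: joints at [-1.28, 0.286, 1.577, -0, 1.279, -0.15], TCP at [0.288, -0.61, 0.25] pointing down, gripper open.
Joint ranges: [-2.77, 2.77], [-0.9, 2.22], [0.21, 2.48], [-1.53, 4.67], [0.24, 2.81], [-2.84, 2.84]. Speed limits (rad/s): [2.79, 2.79, 3.14, 3.14, 3.14, 3.14].

INTERFACE

Orientations are given as a unit quaternion [x, y, z, w].
In Python, from plant import ctrl gives the robot as it stands.
- The arm moves only by the tool apply_moves, never from a script. Its argument "series" is a list of rows, each a list of 6 numbers: the shift along the world's x, y, z scaled (see below), then the turn, a rotation vector about the world's x, y, z scaled (see below). A call has 1 to 20 rows; each row is the pose to reach, as a shift and turn from the pose commanded when the call began; what a row does not reach only later rows make up. The controller multiplies each number of a shift by 0.8 m and each number of a turn by 45 degrees. A row lasts 1/8 s, in which the tool goes at most 62.5 mm and 10.7 degrees, less where a joint would pass 70% of its speed; a pose out of reach is approached as far as the arm can. A call with a number of a shift or a turn outside -1 to 1 is refused whole. A call with a gripper value outside its range is refused whole. "jaw" is the opening, from 0 (shut) to 1 (fully open), set as the call begins (left out, the last holds). The fingers move at their own pace and stop on an object; "squeeze" is the grip in N (left out, the last holds). Time passes only in rows, so rows that repeat a pose let the fingers close. It gives the time, the measured TCP pose, the force, the opening and the grip force at its end, in the units of the state.
- ctrl.get_state(): the state, without advancing time (a new reading comes with each control period).
- ctrl.read_camera(name): name is "side" or "top" or "wrist"; returns the picture (480x640x3 uint8, red, green, blue); there is no depth.
- ctrl.get_calibration(name): a dict with "fx", "fy", "cx", "cy" (pixels), "dist_coeffs" ([k1, k2, p1, p2, k3] as OpenCV has them; the pictures are not rectified), "xyz" and "orientation" of the camera in the world; the wrist camera has in their place "hand_eye" (4x4, takes a point from camera to tool coordinates, whose origin is the TCP and whose axes are the flange's). Camera axes: x right, y up, looking along -z (the intrinsics and any distortion apply to the point x, -y, -z); pixel columns grow to the right and rows downward; lengths in m; the calibration is good to about 2 mm. A picture is of the moment at which its call begins: read the wrist's pose just before it. get_calibration takes no time and is no camera call.
- ctrl.sign_off(): hands the job in; it is judged then, once.
Trained networks look in the newest picture that a camera, given by its name, has taken for a name from the list of things; names that differ only in an ending like _2 or _b are one class to them, and where a whole thing is asked for, a point or a joint stands for the part that bears it (a point fixed in the world has none). Each returns a list of dicts, best first, with "p" (0 to 1); they miss things now and then, are a little off and sometimes report something else, mostly with a low value. They report only what shows in the picture. A call takes as long as a camera call.
- ctrl.boxes_of(thing, camera): "xy" ([column, row] as shares, 0 to 1, of the picture: columns of its width, rows of its height, amid what is visible of it).
- ctrl.silhouettes(thing, camera): "pixels" (480x640 bool, what is visible of it) and "xy" ([column, row] as shares, 0 to 1, of the picture: columns of its width, rows of its height, amid what is visible of it).
The state is a dict: "time": time; "qpos": joint angles; "dq": joint speeds; "joint_efforts": joint torques, N m; "eef_pos": TCP position; "tcp_rot": TCP orientation; "contact_force": force on the tool from outside, world axes, zero at the start; "wrist_torque": the same for the moment, N m; "opening": opening from 0.0 (shut) to 1.0 (fully open); "finger_force": force on a finger pad.
Only numpy, scipy, OpenCV 4.12 (cv2) and the standard library are available. Lean on these libraries where they do the work, as an engineer would, in place of code of your own. Each camera call takes 0.05 s, during which the arm holds its last target. There are 200 camera calls.

TASK

The belt pulley on the upright spindle is being checked for run-out with a dial gauge. Push it round by hand, anticlockwise as seen from above: bring the red paint line up to the gauge's tip, then carry on slowly (about ten seconds) through one whole turn until the red line stands at the tip again, and leave it there. Do not touch the gauge, and leave the screwdriver, the bearing and the bearing cap where they lie.

Things in the scene. Friction and masses are not known exactly. Their poses are not given: they have to be found in the camera images.
- pulley (a joint): Turn of the pulley about its upright axis, rad, growing anticlockwise seen from above, not wrapped: 0 when the red line first stands at the gauge's tip, 6.283 when it stands there again a whole turn later. Starts between -1.3 and -0.4. No stops. The bearing drags (about 0.2 N m): the pulley moves only while pushed and stays where it is left.
- pulley_centre (a point): On the pulley's upright axis at the height of the spoke tops (z about 0.165). Level light-grey V-belt pulley, 200 mm across. Rim 16 mm thick (inner radius 84 mm), from 30 mm below this point to 6 mm above. Hub radius 24 mm, up to 8 mm above; nut on it up to 25 mm above. Four straight grey spokes, 14 mm wide, 12 mm thick, 90 degrees apart, leave four open windows (radius 24 to 84 mm).
- pulley_mark (a point): Outer end of the red paint line, on the rim's outer face, 100 mm from the axis, at the height of the spoke tops. The line, 8 mm wide, runs along the top of one spoke from the hub and over the rim; it turns with the pulley. The other three spokes lie at 90, 180 and 270 degrees from it. Pushing a spoke's side 55 mm from the axis takes about 4 N.
- spindle: Fixed blue upright spindle that carries the pulley; origin under its centre on the plate (top at z = 0.05), below the pulley's axis; its +x axis points to the gauge. Foot 124 mm across, 18 mm tall; bearing housing 78 mm across, 72 mm tall; the pulley's underside is 85 mm and its spokes' underside 103 mm above the plate, so the windows are clear below the spokes.
- gauge_tip (a point): Ball tip of the dial gauge, touching the outside of the rim, 100 mm from the pulley's axis, at the height of the spoke tops. It does not move during a run.
- gauge: Dial gauge on a short black magnetic stand, fixed to the plate; origin under the middle of the stand's base (58 x 50 mm, 55 mm tall), 200 mm from the pulley's axis; its own -x axis points to that axis. The round white dial (57 mm across) faces up between stand and rim; dial and post top are 128 mm above the plate, 13 mm above the spoke tops. Not to be touched.
- screwdriver: Loose yellow-handled screwdriver, 190 mm long, 26 mm thick, lying on the plate; origin under its middle, its own +x axis towards the blade. A bystander.
- bearing: Loose steel ball bearing, 52 mm across, 15 mm tall, lying flat on the plate; origin under its centre. A bystander.
- cap: Loose aluminium bearing cap, 64 mm across, 24 mm tall, lying on the plate; origin under its centre. A bystander. (The plate is a dark iron surface plate, 590 x 860 mm, its top at z = 0.05.)

How it is judged:
On the way, in this order (a step that is already met when the one before it is completed fails the run):
1. the red line has come up to the gauge's tip for the first time (value of joint pulley above -0.12 rad), for 0.1 s.
2. the pulley has gone half a turn past it (value of joint pulley above 3.14 rad), for 0.1 s.
At the end, for the whole second after the job is handed in: the pulley is at rest one whole turn on, with the red line at the gauge's tip again to within 0.12 rad (12 mm at the rim) (value of joint pulley between 6.16318 and 6.40318 rad and velocity of joint pulley between -0.05 and 0.05 rad/s); the robot touches nothing.
It fails at once if the dial gauge or its stand is touched (contact force between gauge and anything else above 1 N).
It fails at once if the pulley is spun instead of turned slowly (faster than 2.5 rad/s) (velocity of joint pulley above 2.5 rad/s).
It fails at once if the screwdriver is shifted by more than 20 mm (distance of screwdriver from where it was at the start of the episode above 0.02 m).
It fails at once if the bearing is shifted by more than 20 mm (distance of bearing from where it was at the start of the episode above 0.02 m).
It fails at once if the bearing cap is shifted by more than 20 mm (distance of cap from where it was at the start of the episode above 0.02 m).
It also fails if it takes over 61 s, if anything falls off the work surface, if the arm or the gripper's body presses on something with over 40 N, if the wrist force passes 120 N, or if a joint passes its speed limit or range.

## Working session

There is one attempt and no reset: what is moved stays moved. The work goes in short steps, Python scripts to look and compute and a tool call to move; the robot and the scene stay as the last step left them, time stands still between calls to the robot, and variables do not carry over. Pictures are saved under pics/ and viewed, at most 10 in all, crops included, and the job is handed in when it is done.

Besides the shell and the picture viewer there is one more tool, called by a JSON object that holds its "name" and its "arguments", one argument or row to a line. apply_moves: Moves the arm, as the interface text tells. Shifts and turns lie within -1 to 1; 1 stands for 0.8 m of shift or 45 degrees of turn. Its arguments: {"type":"object","properties":{"series":{"type":"array"},"jaw":{"type":"number"},"squeeze":{"type":"number"}},"required":["series"]}

```bash
mkdir -p pics; cat > h.py <<'E'
import numpy as np, cv2
from scipy.spatial.transform import Rotation as R
from plant import ctrl
def ray(cam,px):
    c=ctrl.get_calibration(cam)
    K=np.array([[c['fx'],0,c['cx']],[0,c['fy'],c['cy']],[0,0,1]])
    u=cv2.undistortPoints(np.array([[px]],float),K,np.array(c['dist_coeffs'],float))[0,0]
    d=np.array([u[0],-u[1],-1])
    if 'xyz' in c: return np.array(c['xyz']),R.from_quat(c['orientation']).apply(d)
    s=ctrl.get_state();H=np.array(c['hand_eye']);Rt=R.from_quat(s['tcp_rot'])
    return np.array(s['eef_pos'])+Rt.apply(H[:3,3]),Rt.apply(H[:3,:3]@d)
def at(cam,px,z):
    o,d=ray(cam,px); return o+d*(z-o[2])/d[2]
E
python3 - <<'E'
from h import *
for cam in('top','side'):
    cv2.imwrite(f'pics/{cam}0.png',ctrl.read_camera(cam)[:,:,::-1])
    for t,z in(('pulley_centre',.165),('pulley_mark',.165),('gauge_tip',.165),('gauge',.178),('screwdriver',.063),('bearing',.065),('cap',.074)):
        for b in ctrl.boxes_of(t,cam)[:2]:
            px=np.array(b['xy'])*[640,480]; print(cam,t,round(b['p'],2),px.round(),at(cam,px,z).round(3))
s=ctrl.get_state();print(s['time'],s['tcp_rot'],s['eef_pos'])
E
```

```text
top pulley_centre 0.63 [349. 261.] [0.562 0.01  0.165]
top pulley_centre 0.2 [341. 180.] [0.732 0.026 0.165]
top pulley_mark 0.76 [352. 263.] [0.558 0.005 0.165]
top gauge_tip 0.95 [341. 179.] [0.733 0.027 0.165]
top gauge 0.56 [341. 180.] [0.729 0.026 0.178]
top screwdriver 0.58 [436. 265.] [ 0.566 -0.187  0.063]
top bearing 0.53 [262. 292.] [0.503 0.196 0.065]
top cap 0.8 [260. 254.] [0.589 0.203 0.074]
side pulley_centre 0.95 [351. 240.] [0.558 0.022 0.165]
side pulley_mark 0.69 [355. 239.] [0.551 0.016 0.165]
side gauge_tip 0.74 [285. 224.] [0.708 0.065 0.165]
side gauge 0.78 [284. 228.] [0.689 0.09  0.178]
side screwdriver 0.58 [409. 231.] [ 0.525 -0.196  0.063]
side screwdriver 0.16 [354. 242.] [ 0.612 -0.077  0.063]
side bearing 0.97 [327. 334.] [0.493 0.195 0.065]
side bearing 0.45 [349. 241.] [ 0.621 -0.069  0.065]
side cap 0.9 [285. 320.] [0.58  0.223 0.074]
0.8 [ 9.75812334e-01  2.18609900e-01 -2.99354774e-06  1.79529077e-05] [ 0.28800841 -0.61045322  0.25035965]
```

View pics/top0.png

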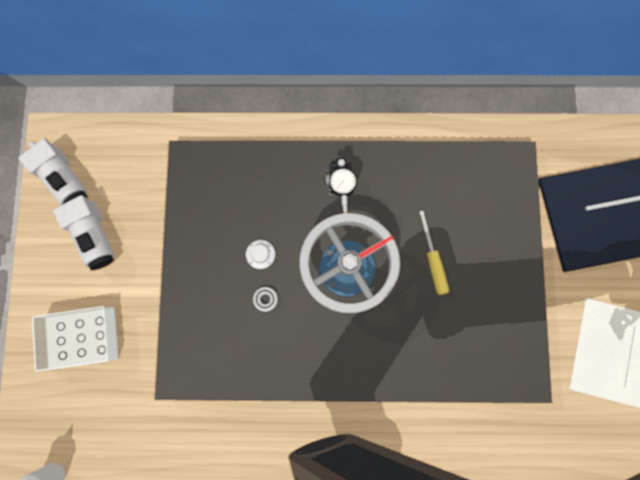

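View pics/side0.png

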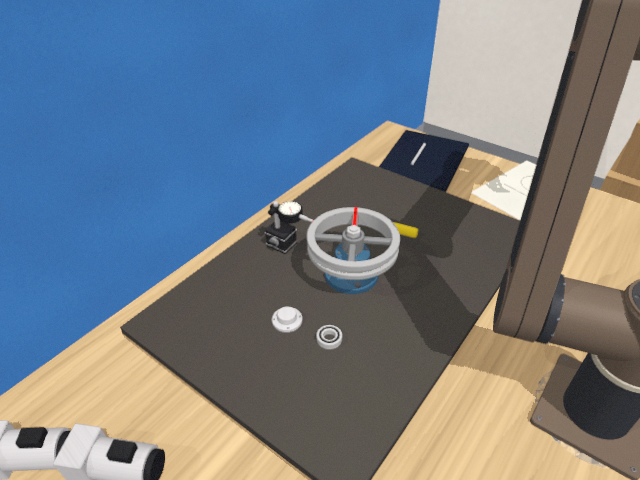

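The top view shows the pulley hub at about (349,261), the red line running out to about (393,237), and the gauge tip at about (346,212). The dial is at (342,180), and the bystanders are well clear of the rim. In the side view the rim is at (353,240) and the gauge at (285,220). I'll work out the centre and angles next.

```bash
cat >> h.py <<'E'
from scipy.optimize import least_squares
def mark_angle(im,cam,c,rmin=.03,rmax=.105):
    hsv=cv2.cvtColor(im,cv2.COLOR_RGB2HSV)
    m=((hsv[...,0]<8)|(hsv[...,0]>172))&(hsv[...,1]>150)&(hsv[...,2]>90)
    v,u=np.nonzero(m)
    P=np.array([at(cam,(a,b),.166)[:2] for a,b in zip(u,v)]).reshape(-1,2)-c
    r=np.hypot(*P.T); P=P[(r>rmin)&(r<rmax)]
    if len(P)<5: return None,len(P)
    return np.arctan2(P[:,1].mean(),P[:,0].mean()),len(P)
E
python3 - <<'E'
from h import *
im=ctrl.read_camera('top')
b=ctrl.silhouettes('pulley_centre','top')[0];m=b['pixels'].astype(np.uint8);print(b['p'],m.sum())
cs,_=cv2.findContours(m,cv2.RETR_EXTERNAL,cv2.CHAIN_APPROX_NONE);c=max(cs,key=len)[:,0]
P=np.array([at('top',p,.171)[:2] for p in c])
f=least_squares(lambda q:np.hypot(*(P-q[:2]).T)-q[2],[.56,.01,.1],loss='soft_l1',f_scale=.002).x
print('circle',f)
hub=at('top',(349,261),.185);print('nut',hub)
C=f[:2];print('mark',mark_angle(im,'top',C))
print('tip px',at('top',(346,212),.165), 'ctr px dial',at('top',(342,181),.178))
g=ctrl.silhouettes('gauge','top')[0];v,u=np.nonzero(g['pixels'])
print('gauge silh',g['p'],len(u),u.mean(),v.mean(),u.min(),u.max(),v.min(),v.max())
for p in [(346,209),(342,181),(341,163)]:
    a=at('top',p,.172)[:2]-C;print(p,np.hypot(*a),np.arctan2(a[1],a[0]))
print(ctrl.get_state()['time'])
E
```

```text
0.75 4034
circle [0.55970971 0.01110113 0.09943187]
nut [0.55940165 0.0110342  0.185     ]
mark (np.float64(-1.038979631800353), 83)
tip px [0.66351916 0.01600839 0.165     ] ctr px dial [0.72579338 0.02466993 0.178     ]
gauge silh 0.94 946 339.9778012684989 179.69344608879493 324 355 158 212
(346, 209) 0.10867918379086221 0.04778543355365321
(342, 181) 0.16830883533401805 0.07948132231460368
(341, 163) 0.20701278974043488 0.0745947304214749
0.95
```

{"name": "apply_moves", "arguments": {
  "series": [
    [0.05,0.12,0,0,0,0],
    [0.1,0.22,0,0,0,0],
    [0.14,0.3,0,0,0,0],
    [0.18,0.4,0,0,0,0],
    [0.22,0.5,0,0,0,0],
    [0.26,0.58,0,0,0,0],
    [0.29,0.65,0,0,0,0],
    [0.32,0.71,0,0,0,0],
    [0.32,0.71,0,0,0,0],
    [0.32,0.71,0,0,0,0],
    [0.32,0.71,0,0,0,0],
    [0.32,0.71,0,0,0,0],
    [0.32,0.71,0,0,0,0]
  ],
  "jaw": 0
}}

```text
time: 2.58
eef_pos: [0.5437, -0.0436, 0.2503]
tcp_rot: [0.976, 0.218, -0.0, 0.0]
contact_force: [0.6, 0.2, 0.4]
opening: 0.004
finger_force: 0.0
```

```bash
python3 - <<'E'
from h import *
s=ctrl.get_state();print(s['time'],s['eef_pos'],s['qpos'],s['opening'],s['contact_force'])
im=ctrl.read_camera('wrist');cv2.imwrite('pics/w1.png',im[:,:,::-1])
C=np.array([.5597,.011]);print(mark_angle(im,'wrist',C))
for t,z in (('pulley_centre',.165),('gauge_tip',.165)):
    for b in ctrl.boxes_of(t,'wrist')[:1]:
        px=np.array(b['xy'])*[640,480];print(t,b['p'],px,at('wrist',px,z))
E
```

```text
2.575 [ 0.54370483 -0.04363748  0.25033076] [-2.66030943e-01  5.09806531e-04  1.89592714e+00 -2.75799272e-04
  1.24514511e+00  8.65874112e-01] 0.004278708101105189 [0.61140295 0.20808463 0.41309655]Traceback (most recent call last):
  File "<stdin>", line 4, in <module>
  File "h.py", line 19, in mark_angle
    P=np.array([at(cam,(a,b),.166)[:2] for a,b in zip(u,v)]).reshape(-1,2)-c
                ~~^^^^^^^^^^^^^^^^
  File "h.py", line 13, in at
    o,d=ray(cam,px); return o+d*(z-o[2])/d[2]
        ~~~^^^^^^^^
  File "h.py", line 10, in ray
    s=ctrl.get_state();H=np.array(c['hand_eye']);Rt=R.from_quat(s['tcp_rot'])
ValueError: time passes only in moves, steps and waits
```

View pics/w1.png

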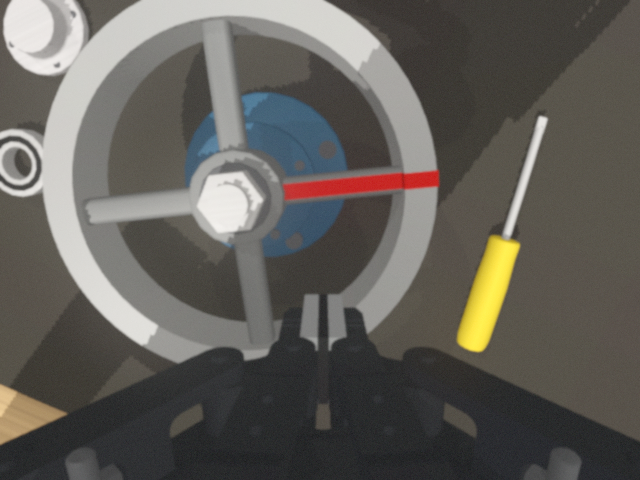

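The wrist view shows the closed fingertips at about (325,297), in the open window between the red spoke (end at 437,180) and the next spoke clockwise (260,340). I'll lower straight down and work out the orbit waypoints.

{"name": "apply_moves", "arguments": {
  "series": [
    [0,0,-0.03,0,0,0],
    [0,0,-0.06,0,0,0],
    [0,0,-0.085,0,0,0],
    [0,0,-0.104,0,0,0],
    [0,0,-0.104,0,0,0]
  ]
}}

```text
time: 3.25
eef_pos: [0.5431, -0.043, 0.1658]
tcp_rot: [0.976, 0.218, -0.001, -0.001]
contact_force: [-1.0, 0.4, 0.7]
opening: 0.001
finger_force: 0.0
```

```bash
python3 - <<'E'
s=open('h.py').read()
s=s.replace("s=ctrl.get_state();H","s=ST or ctrl.get_state();H").replace("def ray","ST=None\ndef ray",1)
open('h.py','w').write(s)
E
python3 - <<'E'
import h
from h import *
s=h.ST=ctrl.get_state();print(s['time'],s['eef_pos'],s['contact_force'])
for k in range(4):
    t0=-1.85+1.7*k; t=t0+.085*np.arange(1,21)
    d=.055*np.c_[np.cos(t)-np.cos(t0),np.sin(t)-np.sin(t0)]/.8
    print(k,'['+', '.join('[%.3f, %.3f, 0, 0, 0, 0]'%tuple(r+0.) for r in d)+']')
E
```

```text
3.25 [ 0.54310517 -0.04295759  0.16581873] [-0.99751043  0.37112986  0.66519135]
0 [[0.006, -0.001, 0, 0, 0, 0], [0.011, -0.002, 0, 0, 0, 0], [0.017, -0.003, 0, 0, 0, 0], [0.023, -0.003, 0, 0, 0, 0], [0.029, -0.002, 0, 0, 0, 0], [0.035, -0.001, 0, 0, 0, 0], [0.040, 0.001, 0, 0, 0, 0], [0.046, 0.003, 0, 0, 0, 0], [0.051, 0.005, 0, 0, 0, 0], [0.056, 0.008, 0, 0, 0, 0], [0.061, 0.012, 0, 0, 0, 0], [0.065, 0.015, 0, 0, 0, 0], [0.069, 0.019, 0, 0, 0, 0], [0.073, 0.024, 0, 0, 0, 0], [0.077, 0.029, 0, 0, 0, 0], [0.080, 0.034, 0, 0, 0, 0], [0.082, 0.039, 0, 0, 0, 0], [0.084, 0.044, 0, 0, 0, 0], [0.086, 0.050, 0, 0, 0, 0], [0.087, 0.056, 0, 0, 0, 0]]
1 [[0.001, 0.006, 0, 0, 0, 0], [0.001, 0.012, 0, 0, 0, 0], [0.000, 0.017, 0, 0, 0, 0], [-0.000, 0.023, 0, 0, 0, 0], [-0.002, 0.029, 0, 0, 0, 0], [-0.004, 0.034, 0, 0, 0, 0], [-0.006, 0.040, 0, 0, 0, 0], [-0.009, 0.045, 0, 0, 0, 0], [-0.012, 0.050, 0, 0, 0, 0], [-0.015, 0.055, 0, 0, 0, 0], [-0.019, 0.059, 0, 0, 0, 0], [-0.024, 0.063, 0, 0, 0, 0], [-0.028, 0.066, 0, 0, 0, 0], [-0.033, 0.070, 0, 0, 0, 0], [-0.038, 0.072, 0, 0, 0, 0], [-0.044, 0.075,
[... 615 characters left out ...]
0.069, -0.059, 0, 0, 0, 0], [-0.070, -0.065, 0, 0, 0, 0], [-0.070, -0.070, 0, 0, 0, 0], [-0.070, -0.076, 0, 0, 0, 0]]
3 [[0.001, -0.006, 0, 0, 0, 0], [0.002, -0.011, 0, 0, 0, 0], [0.004, -0.017, 0, 0, 0, 0], [0.006, -0.022, 0, 0, 0, 0], [0.009, -0.028, 0, 0, 0, 0], [0.012, -0.032, 0, 0, 0, 0], [0.016, -0.037, 0, 0, 0, 0], [0.020, -0.041, 0, 0, 0, 0], [0.024, -0.045, 0, 0, 0, 0], [0.029, -0.049, 0, 0, 0, 0], [0.034, -0.052, 0, 0, 0, 0], [0.039, -0.055, 0, 0, 0, 0], [0.044, -0.057, 0, 0, 0, 0], [0.050, -0.059, 0, 0, 0, 0], [0.056, -0.060, 0, 0, 0, 0], [0.061, -0.061, 0, 0, 0, 0], [0.067, -0.061, 0, 0, 0, 0], [0.073, -0.061, 0, 0, 0, 0], [0.079, -0.061, 0, 0, 0, 0], [0.085, -0.059, 0, 0, 0, 0]]
```

{"name": "apply_moves", "arguments": {
  "series": [
    [0.006,-0.001,0,0,0,0],
    [0.011,-0.002,0,0,0,0],
    [0.017,-0.003,0,0,0,0],
    [0.023,-0.003,0,0,0,0],
    [0.029,-0.002,0,0,0,0],
    [0.035,-0.001,0,0,0,0],
    [0.04,0.001,0,0,0,0],
    [0.046,0.003,0,0,0,0],
    [0.051,0.005,0,0,0,0],
    [0.056,0.008,0,0,0,0],
    [0.061,0.012,0,0,0,0],
    [0.065,0.015,0,0,0,0],
    [0.069,0.019,0,0,0,0],
    [0.073,0.024,0,0,0,0],
    [0.077,0.029,0,0,0,0],
    [0.08,0.034,0,0,0,0],
    [0.082,0.039,0,0,0,0],
    [0.084,0.044,0,0,0,0],
    [0.086,0.05,0,0,0,0],
    [0.087,0.056,0,0,0,0]
  ]
}}

```text
time: 5.75
eef_pos: [0.6134, 0.0013, 0.1667]
tcp_rot: [0.976, 0.219, -0.001, 0.001]
contact_force: [-2.8, -4.4, -0.8]
opening: -0.005
finger_force: 1.9
```

```bash
python3 - <<'E'
import h
from h import *
s=h.ST=ctrl.get_state();C=np.array([.5597,.011]);p=np.array(s['eef_pos'][:2])-C
print(s['time'],s['contact_force'],np.hypot(*p),np.arctan2(p[1],p[0]))
im=ctrl.read_camera('wrist');cv2.imwrite('pics/w2.png',im[:,:,::-1])
print(mark_angle(im,'wrist',C))
E
```

```text
5.75 [-2.76027556 -4.40883681 -0.83454327] 0.054596492430920095 -0.1788330430412977Traceback (most recent call last):
  File "<stdin>", line 6, in <module>
  File "h.py", line 20, in mark_angle
    P=np.array([at(cam,(a,b),.166)[:2] for a,b in zip(u,v)]).reshape(-1,2)-c
                ~~^^^^^^^^^^^^^^^^
  File "h.py", line 14, in at
    o,d=ray(cam,px); return o+d*(z-o[2])/d[2]
        ~~~^^^^^^^^
  File "h.py", line 6, in ray
    c=ctrl.get_calibration(cam)
ValueError: time passes only in moves, steps and waits
```

View pics/w2.png

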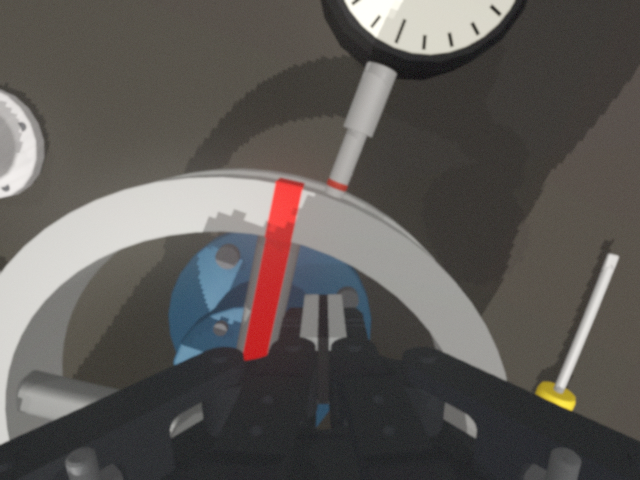

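The red line's end is at (290,182), already a little past the gauge tip at (337,187), and the finger sits behind the spoke with about 5 N of contact. I'll carry on round.

{"name": "apply_moves", "arguments": {
  "series": [
    [0.001,0.006,0,0,0,0],
    [0.001,0.012,0,0,0,0],
    [0,0.017,0,0,0,0],
    [0,0.023,0,0,0,0],
    [-0.002,0.029,0,0,0,0],
    [-0.004,0.034,0,0,0,0],
    [-0.006,0.04,0,0,0,0],
    [-0.009,0.045,0,0,0,0],
    [-0.012,0.05,0,0,0,0],
    [-0.015,0.055,0,0,0,0],
    [-0.019,0.059,0,0,0,0],
    [-0.024,0.063,0,0,0,0],
    [-0.028,0.066,0,0,0,0],
    [-0.033,0.07,0,0,0,0],
    [-0.038,0.072,0,0,0,0],
    [-0.044,0.075,0,0,0,0],
    [-0.049,0.076,0,0,0,0],
    [-0.055,0.078,0,0,0,0],
    [-0.061,0.079,0,0,0,0],
    [-0.067,0.079,0,0,0,0]
  ]
}}

```text
time: 8.3
eef_pos: [0.5599, 0.0659, 0.1672]
tcp_rot: [0.976, 0.219, 0.0, -0.0]
contact_force: [4.5, -1.4, -0.9]
opening: 0.001
finger_force: 1.9
```

{"name": "apply_moves", "arguments": {
  "series": [
    [-0.006,0,0,0,0,0],
    [-0.012,-0.001,0,0,0,0],
    [-0.017,-0.002,0,0,0,0],
    [-0.023,-0.003,0,0,0,0],
    [-0.028,-0.006,0,0,0,0],
    [-0.034,-0.008,0,0,0,0],
    [-0.039,-0.011,0,0,0,0],
    [-0.044,-0.014,0,0,0,0],
    [-0.048,-0.018,0,0,0,0],
    [-0.052,-0.022,0,0,0,0],
    [-0.056,-0.027,0,0,0,0],
    [-0.059,-0.032,0,0,0,0],
    [-0.062,-0.037,0,0,0,0],
    [-0.065,-0.042,0,0,0,0],
    [-0.067,-0.047,0,0,0,0],
    [-0.068,-0.053,0,0,0,0],
    [-0.069,-0.059,0,0,0,0],
    [-0.07,-0.065,0,0,0,0],
    [-0.07,-0.07,0,0,0,0],
    [-0.07,-0.076,0,0,0,0]
  ]
}}

```text
time: 10.8
eef_pos: [0.5033, 0.0053, 0.1667]
tcp_rot: [0.976, 0.219, -0.001, -0.001]
contact_force: [2.0, 5.0, 0.3]
opening: 0.001
finger_force: 2.2
```

```bash
python3 - <<'E'
s=open('h.py').read()
s=s.replace("    c=ctrl.get_calibration(cam)\n","    c=CAL.setdefault(cam,None) or ctrl.get_calibration(cam); CAL[cam]=c\n").replace("ST=None","ST=None;CAL={}",1)
open('h.py','w').write(s)
E
python3 - <<'E'
import h
from h import *
s=h.ST=ctrl.get_state();C=np.array([.5597,.011]);p=np.array(s['eef_pos'][:2])-C
print(s['time'],s['contact_force'],np.hypot(*p),np.arctan2(p[1],p[0]))
im=ctrl.read_camera('wrist');print(mark_angle(im,'wrist',C))
im=ctrl.read_camera('side');cv2.imwrite('pics/s3.png',im[:,:,::-1])
w=cv2.cvtColor(cv2.imread('pics/w2.png'),cv2.COLOR_BGR2RGB)
h.ST=dict(eef_pos=[.6134,.0013,.1667],tcp_rot=[.976,.219,-.001,.001]);print('earlier',mark_angle(w,'wrist',C))
a=at('wrist',(337,187),.165)[:2]-C;print('tip',np.hypot(*a),np.arctan2(a[1],a[0]))
a=at('wrist',(290,182),.171)[:2]-C;print('mark end',np.hypot(*a),np.arctan2(a[1],a[0]))
E
```

```text
10.8 [1.97410585 5.00699803 0.34717872] 0.05669601821606214 -3.0407302272545498
(np.float64(-2.669953176280054), 1891)
earlier (np.float64(0.22026170942212447), 4461)
tip 0.10243196790507986 0.08188024184776936
mark end 0.10055024717182348 0.21776670681292928
```

View pics/s3.png

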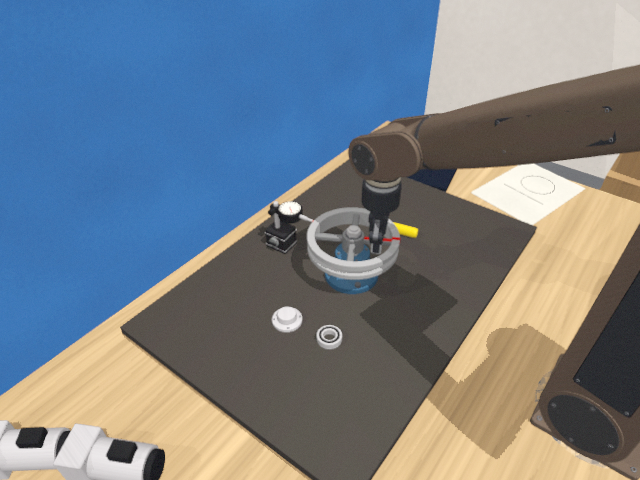

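The side view shows the finger in the window with the red line end at about (398,239) on the robot side, and the bystanders haven't moved. The mark is at 3.61 rad against a target of 0.08+2π, and the finger trails it by about 0.37. Continuing.

{"name": "apply_moves", "arguments": {
  "series": [
    [0.001,-0.006,0,0,0,0],
    [0.002,-0.011,0,0,0,0],
    [0.004,-0.017,0,0,0,0],
    [0.006,-0.022,0,0,0,0],
    [0.009,-0.028,0,0,0,0],
    [0.012,-0.032,0,0,0,0],
    [0.016,-0.037,0,0,0,0],
    [0.02,-0.041,0,0,0,0],
    [0.024,-0.045,0,0,0,0],
    [0.029,-0.049,0,0,0,0],
    [0.034,-0.052,0,0,0,0],
    [0.039,-0.055,0,0,0,0],
    [0.044,-0.057,0,0,0,0],
    [0.05,-0.059,0,0,0,0],
    [0.056,-0.06,0,0,0,0],
    [0.061,-0.061,0,0,0,0],
    [0.067,-0.061,0,0,0,0],
    [0.073,-0.061,0,0,0,0],
    [0.079,-0.061,0,0,0,0],
    [0.085,-0.059,0,0,0,0]
  ]
}}

```text
time: 13.4
eef_pos: [0.572, -0.0428, 0.1672]
tcp_rot: [0.976, 0.219, -0.001, 0.0]
contact_force: [-5.8, 0.6, -0.7]
opening: -0.001
finger_force: 2.3
```

```bash
python3 - <<'E'
import h
from h import *
s=h.ST=ctrl.get_state();C=np.array([.5597,.011]);p=np.array(s['eef_pos'][:2])-C
f=np.arctan2(p[1],p[0]);print(s['time'],s['contact_force'],np.hypot(*p),f)
im=ctrl.read_camera('wrist');print(mark_angle(im,'wrist',C))
t0=-1.85+6.8; t=t0+.085*np.arange(1,14)
d=.055*np.c_[np.cos(t)-np.cos(t0),np.sin(t)-np.sin(t0)]/.8
for a,r in zip(t,d):print(round(a-2*np.pi,3),'[%.3f, %.3f, 0, 0, 0, 0]'%tuple(r))
E
```

```text
13.4 [-5.80397799  0.58688533 -0.65860544] 0.05517439685699687 -1.3467129162159288
(np.float64(-0.9971793822534251), 5131)
-1.248 [0.006, 0.002, 0, 0, 0, 0]
-1.163 [0.011, 0.004, 0, 0, 0, 0]
-1.078 [0.016, 0.006, 0, 0, 0, 0]
-0.993 [0.021, 0.009, 0, 0, 0, 0]
-0.908 [0.026, 0.013, 0, 0, 0, 0]
-0.823 [0.031, 0.016, 0, 0, 0, 0]
-0.738 [0.035, 0.021, 0, 0, 0, 0]
-0.653 [0.038, 0.025, 0, 0, 0, 0]
-0.568 [0.042, 0.030, 0, 0, 0, 0]
-0.483 [0.045, 0.035, 0, 0, 0, 0]
-0.398 [0.047, 0.040, 0, 0, 0, 0]
-0.313 [0.049, 0.046, 0, 0, 0, 0]
-0.228 [0.051, 0.051, 0, 0, 0, 0]
```

{"name": "apply_moves", "arguments": {
  "series": [
    [0.006,0.002,0,0,0,0],
    [0.011,0.004,0,0,0,0],
    [0.016,0.006,0,0,0,0],
    [0.021,0.009,0,0,0,0],
    [0.026,0.013,0,0,0,0],
    [0.031,0.016,0,0,0,0],
    [0.035,0.021,0,0,0,0],
    [0.038,0.025,0,0,0,0],
    [0.042,0.03,0,0,0,0],
    [0.045,0.035,0,0,0,0],
    [0.047,0.04,0,0,0,0],
    [0.047,0.04,0,0,0,0],
    [0.047,0.04,0,0,0,0]
  ]
}}

```text
time: 15.08
eef_pos: [0.6108, -0.0106, 0.1679]
tcp_rot: [0.976, 0.219, 0.002, 0.001]
contact_force: [0.9, -1.0, 0.1]
opening: 0.002
finger_force: 0.7
```

```bash
python3 - <<'E'
import h
from h import *
s=h.ST=ctrl.get_state();C=np.array([.5597,.011]);p=np.array(s['eef_pos'][:2])-C
f=np.arctan2(p[1],p[0]);print(s['time'],s['contact_force'],np.hypot(*p),f)
im=ctrl.read_camera('wrist');print(mark_angle(im,'wrist',C));cv2.imwrite('pics/w4.png',im[:,:,::-1])
E
```

```text
15.075 [ 0.91091202 -1.03255928  0.11544724] 0.05550903782597068 -0.39984655792861606
(np.float64(0.009514840570604486), 4693)
```

View pics/w4.png

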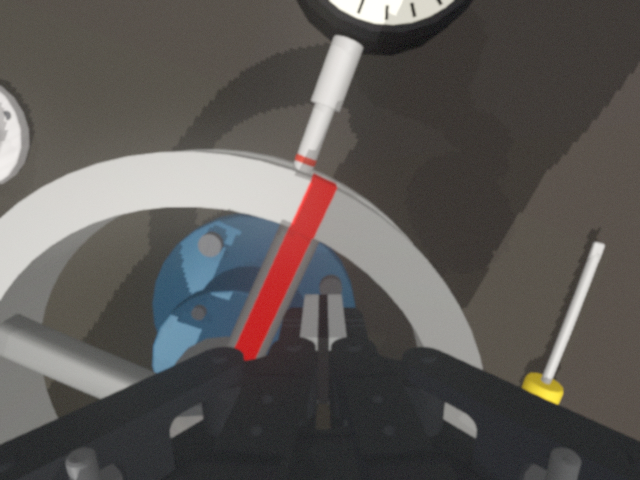

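The mark end is at (322,182), just short of the tip at (303,168), so about 0.07 rad remains. I'll nudge it on, back off and lift.

{"name": "apply_moves", "arguments": {
  "series": [
    [0.001,0.002,0,0,0,0],
    [0.002,0.0045,0,0,0,0],
    [0.002,0.0045,0,0,0,0],
    [0.002,0.0045,0,0,0,0],
    [0,0,0,0,0,0],
    [-0.001,-0.006,0,0,0,0],
    [-0.001,-0.006,0,0,0,0],
    [-0.001,-0.006,0.03,0,0,0],
    [-0.001,-0.006,0.07,0,0,0],
    [-0.001,-0.006,0.12,0,0,0],
    [-0.08,-0.04,0.14,0,0,0],
    [-0.14,-0.08,0.14,0,0,0],
    [-0.14,-0.08,0.14,0,0,0],
    [-0.14,-0.08,0.14,0,0,0]
  ]
}}

```text
time: 16.88
eef_pos: [0.4979, -0.0745, 0.2795]
tcp_rot: [0.976, 0.218, 0.001, 0.0]
contact_force: [0.5, -0.2, 0.1]
opening: 0.0
finger_force: 0.0
```

```bash
python3 - <<'E'
import h
from h import *
s=h.ST=ctrl.get_state();C=np.array([.5597,.011])
print(s['time'],s['eef_pos'],s['contact_force'])
im=ctrl.read_camera('wrist');print(mark_angle(im,'wrist',C));cv2.imwrite('pics/w5.png',im[:,:,::-1])
E
```

```text
16.875 [ 0.49789317 -0.07448511  0.27948343] [ 0.48386899 -0.16121705  0.05491206]
(np.float64(0.07114297093844599), 527)
```

View pics/w5.png

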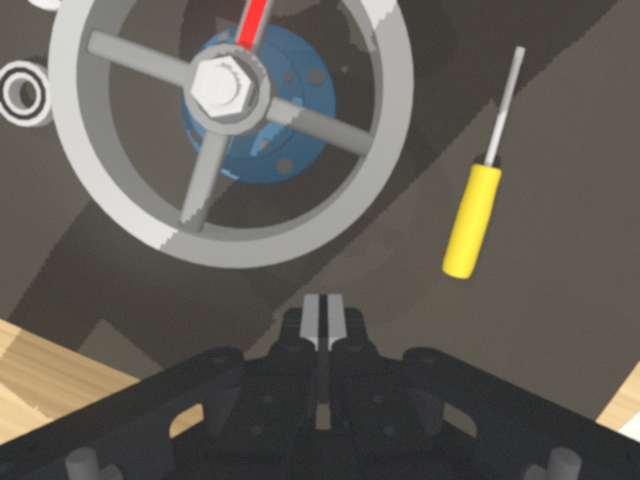

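The arm is clear and touching nothing. The red line, seen at (250,25), stands at 0.071 rad against the tip's roughly 0.08, which is well inside the tolerance. Handing in.

```bash
python3 -c "
from plant import ctrl
print(ctrl.sign_off())"
```

```text
the job is handed in; nothing more can be done
None
```

I turned the pulley one whole turn past the gauge tip and left the red line within about 0.01 rad of it (by camera), with the arm clear, and handed the job in; the sign-off gave no verdict.

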